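Release the ratchet stop of a creamer rack and push it back

TASK

There has to be room for another creamer tin in the counter rack. With the fingertips, press down the release paddle of the rack's sliding stop and, keeping it pressed, push the stop's upright tab away from the tins until the stop is fully back at the end of its bar; then let go so that the paddle springs up again. Do not grasp or lift anything, and leave the tins and everything else on the counter standing where they are.

Things in the scene. Friction and masses are not known exactly. Their poses are not given: they have to be found in the camera images.
- rack: Rack for creamer tins, fixed: grey tray 340 x 90 x 10 mm, origin at the centre of its underside; x along it (+x = 'back', the way the stop must go, roughly to the robot's left; tins at the -x end), z up. A fixed plate 70 mm high closes the -x end. A toothed bar (20 wide, teeth to 33 mm high) runs along the middle from x = -36 to 160 mm, with an end block 38 mm high behind it.
- stop (a joint): Slide of the stop along the rack's +x, m: 0 = nearest the tins, 0.110 = fully back (hard limit). Starts at 0.004 to 0.045. About 3 N of friction when released; unless the paddle is pressed a ratchet blocks it towards the back (after at most 10 mm of play); towards the tins it clicks along. The last 13 mm have no teeth: there the paddle comes fully up.
- paddle (a joint): Turn of the release paddle, rad: 0 = up, 0.36 = fully pressed (hard limit). Above about 0.25 the pawl is clear of the teeth. Unpressed, with the pawl resting on a tooth, it may read up to about 0.25. Sprung: 2 to 3 N at the paddle to start, about 5 N fully pressed.
- plate_front (a point): Centre of the front face (towards the tins) of the stop's face plate, 40 mm above the counter. The plate is 8 mm thick, 80 wide, its top 74 mm above the counter. All of the stop moves together.
- paddle_top (a point): Press point on the ridged top of the black paddle, 22 mm in front of tab_face, about 57 mm above the counter when up; fully pressed, 13 mm lower and 8 mm farther back. Its axes tilt with the paddle. Paddle 31 mm wide across the bar, 42 mm long along it, hinged towards the face plate; when up its free end is about 8 mm in front of tab_face.
- tab_face (a point): Point on the inner face (towards paddle and tins) of the stop's upright tab, over the middle of the bar, 70 mm above the counter. Tab: 10 mm thick, 60 wide across the bar, from 12 to 86 mm above the counter. From the face plate to this face are 80 mm, open from above for the fingers, over the paddle. Axes as the rack's.
- tin_a: Creamer tin with a dark blue lid, 55 mm diameter, 82 high, standing in the rack next to the fixed plate; origin at the centre of its underside. Must not be disturbed.
- tin_b: Second such tin, between tin_a and the stop; origin at the centre of its underside. Must not be disturbed.
- tin_spare: Slightly larger creamer tin (57 mm diameter, 94 high) waiting on the counter to the right; origin at the centre of its underside. To be left alone.
- syrup: Slim syrup bottle, 59 mm diameter, 203 mm high, on the counter behind the rack; origin at the centre of its underside. To be left alone.
- blue_mug: Blue-grey mug, 85 x 117 mm with its handle, 96 high, on the counter left of the rack; origin at the centre of its underside. To be left alone.
Mind the look-alikes: they are no part of the job. What is shaped like the tin_a but pink or red is not meant.

How it is judged:
By the outcome, as a careful person would: the job done as asked, in the order asked, and still so for the second after the job is handed in, with the robot touching nothing.
It also fails if it takes over 40 s, if anything falls off the work surface, if the arm or the gripper's body presses on something with over 40 N, if the wrist force passes 120 N, or if a joint passes its speed limit or range.

ROBOT

A 7-joint arm with a two-finger parallel gripper is mounted at the origin on a cart in front of the work surface, level with it; the furniture and walls round the work are solid. World frame = base frame: x ahead of the robot, y to its left, z up, the work surface at z = 0. Lengths are in m, angles in degrees, forces in N, time in s.
With the tool pointing down it reaches from about 0.4 to 0.925 m from the base axis. Payload 5.6 kg.
Tool frame: the origin (TCP) lies midway between the tips of the shut fingers; the grasp point (between the pads) lies 19 mm behind it (robot.tcp_to_grasp is the distance from the TCP to the grasp point, in m); z points along the fingers, y is the line along which they close (so a half turn about z gives the same grasp; the last joint's range is limited). The gripper opens to 85 mm and grips with 20 to 120 N. Pads are 22 mm wide; open, the fingers measure 114 mm over their backs; the gripper's body (76 mm by 85 mm) begins 54 mm behind the grasp point. The pads swing forward as they close: fully open they stand 13 mm farther back than shut.
Start: joints at [62.338, 26.786, -0.665, 91.828, 0.344, 61.387, -3.226], TCP at [0.277, -0.588, 0.231] pointing down, gripper open.
Joint ranges: [-144.91, 144.91], [-17.63, 115.5], [-89.93, 88.59], [15.96, 139.68], [-74.01, 254.01], [8.47, 105.57], [-167.45, 167.45]. Speed limits (degrees/s): [147.25, 147.25, 180, 180, 180, 180, 180].

INTERFACE

Orientations are given as [roll, pitch, yaw] about the fixed x, y, z axes, in that order (R = Rz(yaw) Ry(pitch) Rx(roll)).
In Python, from cell import robot gives the robot as it stands.
- The arm moves only by the tool drive_tool, never from a script. Its argument "increments" is a list of rows, each a list of 7 numbers: the shift along the tool's x, y, z normalised to -1 to 1, where 1 is 0.025 m, then the turn, a rotation vector about the tool's x, y, z normalised to -1 to 1, where 1 is 6 degrees, then the closure, from 0 (fully open) to 1 (shut). A call has 1 to 10 rows; each row shifts and turns the commanded pose from where the row before left it, along the tool's axes as they then stand; what a row does not reach is not made up. A row lasts 1/8 s, in which the tool goes at most 62.5 mm and 10.7 degrees, less where a joint would pass 70% of its speed; a pose out of reach is approached as far as the arm can. A call with a number of a shift or a turn outside -1 to 1 is refused whole. A call with a gripper value outside its range is refused whole. The fingers move at their own pace and stop on an object; the grip force is fixed at half the most. Time passes only in rows, so rows that do not move let the fingers close. It gives the time, the measured TCP pose, the force and the opening at its end, in the units of the state.
- robot.get_obs(): the state, without advancing time (a new reading comes with each control period).
- robot.capture(name): name is "scene" or "top" or "wrist"; returns (picture, depth): 384x512x3 uint8, red, green, blue; 384x512 float32, m along the optical axis (not along the pixel's ray), 0 where there is no reading.
- robot.camera_info(name): a dict with "vertical_fov" (degrees; the focal length in pixels is half the picture's height over the tangent of half this angle, whatever the lens; pixels are square), "cx", "cy" (the principal point, pixels), "cam_to_world" (4x4, takes a point from camera to world coordinates). Camera axes: x right, y down, z forward; pixel columns grow to the right and rows downward; lengths in m; the calibration is good to about 2 mm. A picture is of the moment at which its call begins: read the wrist's pose just before it. camera_info takes no time and is no camera call; for the wrist camera it gives the pose at the moment of the call.
- robot.close_job(): hands the job in, once; it reports no verdict.
The state is a dict: "time": time; "joint_pos": joint angles; "joint_vel": joint speeds; "effort": joint torques, N m; "eef_pos": TCP position; "ee_rot": TCP orientation; "ft_force": force on the tool from outside, world axes, zero at the start; "ft_torque": the same for the moment, N m; "gripper_width": finger opening in m.
Only numpy, scipy, OpenCV 4.12 (cv2) and the standard library are available. Lean on these libraries where they do the work, as an engineer would, in place of code of your own. Each camera call takes 0.05 s, during which the arm holds its last target. There are 200 camera calls.

## Working session

There is one attempt and no reset: what is moved stays moved. The work goes in short steps, Python scripts to look and compute and a tool call to move; the robot and the scene stay as the last step left them, time stands still between calls to the robot, and variables do not carry over. Pictures are saved under pics/ and viewed, on a budget of 10 in all, crops included, one or two more only if the job needs it, and the job is handed in when it is done.

Besides the shell and the picture viewer there is one more tool, called by a JSON object that holds its "name" and its "arguments", one argument or row to a line. drive_tool: Moves the arm, as the interface text tells. Scaled input: -1 to 1 covers 0.025 m each way for a shift and 6 degrees each way for a turn. Its arguments: {"type":"object","properties":{"increments":{"type":"array","items":{"type":"array","items":{"type":"number","minimum":-1,"maximum":1}}}},"required":["increments"]}

```bash
mkdir -p pics; ls
cat > h.py <<'E'
import numpy as np, cv2
from cell import robot
def snap(n,f):
    i=robot.camera_info(n); p,d=robot.capture(n)
    np.savez(f'/tmp/{f}.npz',p=p,d=d,T=i['cam_to_world'],c=[i['cx'],i['cy'],i['vertical_fov']])
    cv2.imwrite(f'pics/{f}.png',p[...,::-1]); return f
def load(f):
    z=np.load(f'/tmp/{f}.npz'); return z['p'],z['d'],z['T'],z['c']
def cloud(f):
    p,d,T,c=load(f); F=192/np.tan(np.radians(c[2]/2))
    v,u=np.mgrid[:384,:512]
    P=np.stack([(u-c[0])/F*d,(v-c[1])/F*d,d,np.ones_like(d)],-1)@np.array(T).T
    P[d<=0]=np.nan
    return p,P[...,:3]
E
python3 - <<'E'
from h import *
snap('scene','s0');snap('top','t0')
a=cv2.imread('pics/s0.png');b=cv2.imread('pics/t0.png')
cv2.imwrite('pics/st.png',cv2.resize(np.vstack([a,b]),(450,676))[:676])
print(robot.get_obs())
for n in('s0','t0'):
    p,d,T,c=load(n);print(T,c)
E
```

```text
pics
{'time': 0.1, 'joint_pos': array([62.33503906, 26.8338463 , -0.6668676 , 91.87648858,  0.345943  ,
       61.38459712, -3.22419393]), 'joint_vel': array([ 0.03892873, -0.09954999,  0.04510036, -0.22265945, -0.01132365,
       -0.01173934, -0.02196356]), 'effort': array([ 1.34097954e-03, -5.33511114e+01,  2.15577014e-02, -2.51967734e+01,
        1.15071386e-02,  4.25657970e-03,  1.27230825e-05]), 'eef_pos': array([ 0.27650655, -0.58770004,  0.23039474]), 'ee_rot': array([-1.79907346e+02,  7.61939765e-03,  2.52020112e+01]), 'ft_force': array([ 0.54567342, -0.37293541, -1.1593457 ]), 'ft_torque': array([ 0.00666361, -0.03926842, -0.01482838]), 'gripper_width': 0.08537744369451729}
[[ 8.74083842e-01 -2.37566314e-01  4.23721234e-01 -1.27579146e-01]
 [-4.85774157e-01 -4.25757025e-01  7.63383537e-01 -1.33715298e+00]
 [-9.51920775e-04 -8.73094040e-01 -4.87550912e-01  8.85228093e-01]
 [ 0.00000000e+00  0.00000000e+00  0.00000000e+00  1.00000000e+00]] [244.17497397 190.0047207   43.66902285]
[[ 6.51168802e-03 -9.77242977e-01  2.12023020e-01  3.67660142e-01]
 [-9.99977291e-01 -6.73187558e-03 -3.16654278e-04 -9.17702770e-02]
 [ 1.73676076e-03 -2.12016143e-01 -9.77264621e-01  1.19492550e+00]
 [ 0.00000000e+00  0.00000000e+00  0.00000000e+00  1.00000000e+00]] [251.28888049 193.70625227  56.54193294]
```

View pics/t0.png

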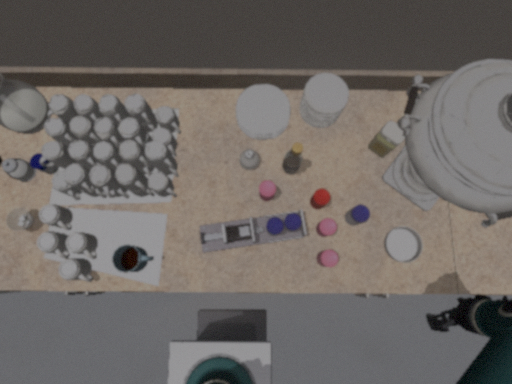

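View pics/s0.png

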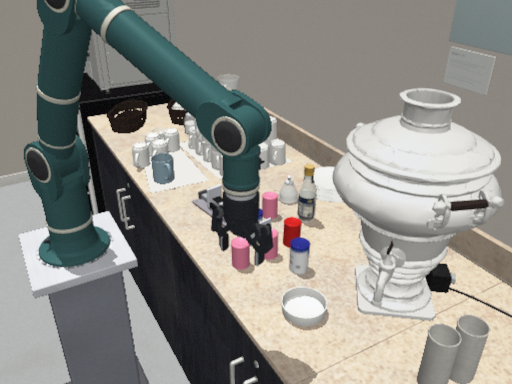

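The top view shows the rack running from (200,240) to (307,225). The blue-lidded tins are at (275,226) and (292,221), and the stop with its dark paddle is around (238,233). I'll measure from the cloud next.

Run:
```python
from h import *
p,P=cloud('t0')
im=p[190:270,180:330]
cv2.imwrite('pics/t0c.png',cv2.resize(im[...,::-1],(750,400),interpolation=cv2.INTER_CUBIC))
for v in range(208,256,3):
    print(v,' '.join('%3d'%(1000*z) if z==z else ' . ' for z in P[v,194:316:3,2]))
hsv=cv2.cvtColor(p,cv2.COLOR_RGB2HSV)
m=cv2.inRange(hsv,(112,90,40),(135,255,255))
n,l,s,c=cv2.connectedComponentsWithStats(m)
for i in range(1,n):
    if s[i,4]>30: print(s[i],c[i],np.nanmedian(P[l==i],0))
print(P[233,238])
```

```text
208   1  -1   2   2   0  -4   2  -2   0  -3  -1   0   1   0   2  -1   0  -1   4   1   1  -1   1   2   0  -1   2   0  -2  -2  -1   0   0   0   3  -4  -2   1  -1   0  -1
211   3  -3   0   1  -2  -1   1   0   0   0  -2   2   0   1   0   0   5   0   2  -4   0  -4  -4   6  -3  -3   0   4   1  -2   1  -1   0  22  26  46  69   0   1  -1   0
214   3   2   2   2   0   0   0   4  -1   1  -2  -2  -3   1  -1   0   0   0  -3  .    0   1   0   1   0   2  21  25  18  14   7  12  91  89  91  34  67   3  -2  -1   2
217   2   0   0   1   2   0   0  -1   0  -1   2   2  -2  -1  -1   2   1  -2   1  75   1   9   9   9  12  12  88  90  91  14  10  89  86  90  90  89  66   0   0   3  -1
220  -2  -3   0   1   0  -1   0  -1   2   1  -3  -2   1   1  12   9   9  10  11  74   9  13  12  11  10  90  94  90  89  94  66  92  88  87  92  89  66   0  -2   2   1
223   1   0  -2   0  -2  -4   0  10   8   9  13   5   2   6  10  11  27   8  33  74   9  11  14   9   7  86  88  91  91  87  72  91  88  89  89  91  64   0   0   1  -2
226  -1   0   7  10  10  12   7  11  13  14  86  33  35  34  28  31  35  56  51  70   8  14 
[... 1274 characters left out ...]
9  12   5   3   3   3  -1   1   5   0  -1   2   3   3  -4  -3  -4  -3  -2  -1   1   1   1   0  -1  -1   2   1  -1   0   1  -2   1  -1   2   0  -3
253   0   3  -1  -4   1   0   2  -1  -2   2   0   0   1   0   0   2   0   0   4   0   1   0   0  -1  .   -3  -2  -3   0   1   1  -1   0   0   0  -3   4  -3   0   4   0
[ 30 154  13  16 124] [ 35.71774194 161.81451613] [0.70918943 0.60849034 0.08182218]
[352 206  17  15 190] [360.26842105 213.1       ] [ 0.5475257  -0.43306147  0.09199119]
[285 214  16  16 203] [292.48768473 221.47783251] [ 0.52087686 -0.22221127  0.09021944]
[267 218  17  16 201] [274.76616915 225.43283582] [ 0.50773928 -0.16636346  0.09038651]
[ 0.48660774 -0.0504977   0.05289575]
```

View pics/t0c.png

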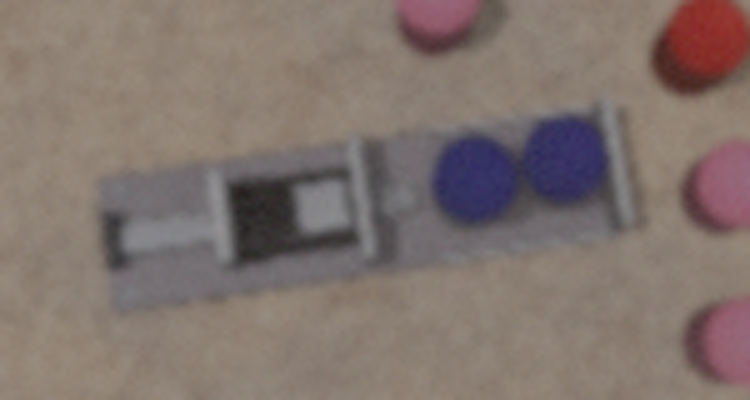

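Run:
```python
from h import *
p,P=cloud('t0')
# tray edges via gray-ish colour is noisy: use height band within region
z=P[...,2]; v,u=np.mgrid[:384,:512]
R=(u>190)&(u<316)&(v>200)&(v<262)
# tray: height mask smoothed
zs=cv2.medianBlur(np.nan_to_num(z).astype(np.float32),5)
m=(R&(zs>.005)).astype(np.uint8)
n,l,s,c=cv2.connectedComponentsWithStats(m); k=1+np.argmax(s[1:,4]); 
p_,d,T,cc=load('t0');F=192/np.tan(np.radians(cc[2]/2))
def ray(u,v,h):
    r=T[:3,:3]@np.array([(u-cc[0])/F,(v-cc[1])/F,1]);o=T[:3,3];return o+r*(h-o[2])/r[2]
# near long edge (bottom contour) at z=.01
vv=[(uu,np.where(l[:,uu]==k)[0].max()+.5) for uu in range(210,300)]
E=np.array([ray(a,b,.01) for a,b in vv]);
f=np.polyfit(E[:,1],E[:,0],1);r=np.abs(np.polyval(f,E[:,1])-E[:,0]);E=E[r<.004];f=np.polyfit(E[:,1],E[:,0],1)
yaw=np.degrees(np.arctan2(1,f[0]));print('yaw edge',yaw)
t1=np.array([.52088,-.22221]);t2=np.array([.50774,-.16636]);dd=t2-t1
print('yaw tins',np.degrees(np.arctan2(dd[1],dd[0])))
for yw in(yaw,np.degrees(np.arctan2(dd[1],dd[0]))):
  a=np.radians(yw);X=np.array([np.cos(a),np.sin(a)]);Y=np.array([-X[1],X[0]])
  Q=P[...,:2]@np.array([X,Y]).T
  print('tins',t1@X,t1@Y,t2@X,t2@Y, 'edge y',np.median(E[:,:2]@Y))
  for nm,mm in(('tab',R&(u<232)&(z>.078)),('plate',R&(u>244)&(u<260)&(z>.062)),('pad',R&(u>229)&(u<244)&(v>226)&(v<238)&(z>.045)),('endplate',R&(u>296)&(z>.06)&(z<.078))):
    q=Q[mm];q=q[np.abs(q[:,0]-np.median(q[:,0]))<.03];print(nm,len(q),np.percentile(q[:,0],[3,50,97]),np.percentile(q[:,1],[3,50,97]))
```

```text
yaw edge 98.7917004374093
yaw tins 103.23937629826716
tins -0.2992118485163122 -0.48079676393196685 -0.24200970343255954 -0.47634741591036744 edge y -0.4330663372012755
tab 63 [-0.08574777 -0.08140451 -0.07635039] [-0.50543775 -0.47851388 -0.45029581]
plate 63 [-0.1736906  -0.16984679 -0.1661315 ] [-0.51279978 -0.47661572 -0.44135781]
pad 134 [-0.14098373 -0.12018138 -0.09870669] [-0.4927168  -0.47808471 -0.46361616]
endplate 75 [-0.3383068  -0.33392851 -0.33085713] [-0.51703456 -0.47657062 -0.43889338]
tins -0.3355959325854243 -0.4561454028400586 -0.2782210068774114 -0.4561454028400586 edge y -0.41896615501967277
tab 63 [-0.12360447 -0.11827106 -0.11259703] [-0.49792304 -0.47044645 -0.44243403]
plate 63 [-0.21158901 -0.20630819 -0.20120282] [-0.49812103 -0.4617532  -0.42680092]
pad 134 [-0.17759252 -0.15691107 -0.13544693] [-0.48228443 -0.46726579 -0.45308718]
endplate 75 [-0.37606303 -0.3699628  -0.36506173] [-0.48940176 -0.4494863  -0.41179319]
```

{"name": "drive_tool", "arguments": {
  "increments": [
    [0.86, -0.83, 0, 0, 0, 0, 1],
    [0.86, -0.83, 0, 0, 0, 0, 1],
    [0.86, -0.83, 0, 0, 0, 0, 1],
    [0.86, -0.83, 0, 0, 0, 0, 1],
    [0.86, -0.83, 0, 0, 0, 0, 1],
    [0.86, -0.83, 0, 0, 0, 0, 1],
    [0.86, -0.83, 0, 0, 0, 0, 1],
    [0.86, -0.83, 0, 0, 0, 0, 1],
    [0.86, -0.83, 0, 0, 0, 0, 1],
    [0.86, -0.83, 0, 0, 0, 0, 1]
  ]
}}

```text
time: 1.35
eef_pos: [0.3829, -0.3078, 0.231]
ee_rot: [-180.0, 0.0, 25.2]
ft_force: [-0.4, -0.9, -0.3]
gripper_width: -0.0
```

{"name": "drive_tool", "arguments": {
  "increments": [
    [0.86, -0.83, 0, 0, 0, 0, 1],
    [0.86, -0.83, 0, 0, 0, 0, 1],
    [0.86, -0.83, 0, 0, 0, 0, 1],
    [0.86, -0.83, 0, 0, 0, 0, 1],
    [0.86, -0.83, 0, 0, 0, 0, 1],
    [0.86, -0.83, 0, 0, 0, 0, 1],
    [0.86, -0.83, 0, 0, 0, 0, 1],
    [0.86, -0.83, 0, 0, 0, 0, 1],
    [0.86, -0.83, 0, 0, 0, 0, 1],
    [0.86, -0.83, 0, 0, 0, 0, 1]
  ]
}}

```text
time: 2.6
eef_pos: [0.4891, -0.0287, 0.231]
ee_rot: [-180.0, 0.0, 25.2]
ft_force: [0.8, -0.3, -0.4]
gripper_width: 0.0003
```

{"name": "drive_tool", "arguments": {
  "increments": [
    [0, 0, 0, 0, 0, -1, 1],
    [0, 0, 0, 0, 0, -1, 1],
    [0, 0, 0, 0, 0, -1, 1],
    [0, 0, 0, 0, 0, -1, 1],
    [0, 0, 0, 0, 0, -1, 1],
    [0, 0, 0, 0, 0, -1, 1]
  ]
}}

```text
time: 3.35
eef_pos: [0.4888, -0.0296, 0.2309]
ee_rot: [-180.0, 0.0, 61.4]
ft_force: [-0.2, -0.5, -0.4]
gripper_width: -0.0001
```

{"name": "drive_tool", "arguments": {
  "increments": [
    [0, 0, 0, 0, 0, -1, 1],
    [0, 0, 0, 0, 0, -1, 1],
    [0, 0, 0, 0, 0, -1, 1],
    [0, 0, 0, 0, 0, -1, 1],
    [0, 0, 0, 0, 0, -1, 1],
    [0, 0, 0, 0, 0, -1, 1],
    [0, 0, 0, 0, 0, -0.27, 1],
    [0, 0, 0, 0, 0, 0, 1]
  ]
}}

```text
time: 4.35
eef_pos: [0.489, -0.0297, 0.2311]
ee_rot: [-180.0, -0.0, 98.7]
ft_force: [0.1, 0.1, 0.5]
gripper_width: 0.0001
```

```bash
cat > go.py <<'E'
from h import *
o=robot.get_obs();a=np.radians(98.8);X=np.array([np.cos(a),np.sin(a)]);Y=np.array([-X[1],X[0]])
e=o['eef_pos'];f=o['ft_force']
print('t',o['time'],'eef',e,o['ee_rot'],'rackXY',e[:2]@X,e[:2]@Y,'F rack',f[:2]@X,f[:2]@Y,f[2],'w',o['gripper_width'])
E
python3 - <<'E'
import go
from h import *
snap('wrist','w0')
E
```

```text
t 4.35 eef [ 0.48900704 -0.02966453  0.2311163 ] [-1.79980951e+02 -3.56646875e-03  9.87391980e+01] rackXY -0.10412648452326083 -0.47871238582798104 F rack 0.039672423231203395 -0.08399957269658036 0.46245288994164263 w 0.00011546762818586202
```

View pics/w0.png

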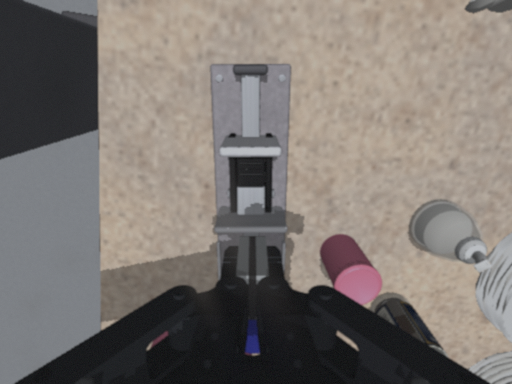

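The wrist view has the rack upright in the image, and its yaw agrees with the tool. The tab is at about (250,152), the paddle at (250,180), the face plate at (250,222) and the end block at (250,69). I'll cross-check the positions from this view.

Run:
```python
from h import *
p,P=cloud('w0')
a=np.radians(98.8);X=np.array([np.cos(a),np.sin(a)]);Y=np.array([-X[1],X[0]])
Q=P[...,:2]@np.array([X,Y]).T;z=P[...,2]
for v in range(60,236,4):
    print(v,*('(%.0f %.0f %.0f)'%(*(1000*Q[v,u]),1000*z[v,u]) for u in(222,250,278)))
for nm,mm in(('tab',z>.08),('plate',(z>.068)&(z<.079))):
    mm=mm.copy();mm[:130]=0;mm[(232 if nm=='plate' else 165):]=0;mm[:,:205]=0;mm[:,295:]=0
    if nm=='plate':mm[:200]=0
    q=Q[mm];print(nm,len(q),np.percentile(q,[3,50,97],axis=0))
# bar/tray axis yaw: tray left/right edges
```

```text
60 (4 -444 1) (4 -476 0) (4 -507 -1)
64 (-1 -445 9) (-1 -476 7) (-1 -507 9)
68 (-5 -445 10) (-6 -476 38) (-5 -507 11)
72 (-9 -445 10) (-10 -476 37) (-9 -507 10)
76 (-13 -445 11) (-14 -476 28) (-13 -507 11)
80 (-18 -444 10) (-18 -476 29) (-18 -507 9)
84 (-22 -444 11) (-22 -476 28) (-22 -507 10)
88 (-26 -444 11) (-26 -476 28) (-26 -507 10)
92 (-30 -444 10) (-30 -476 29) (-30 -507 10)
96 (-35 -444 10) (-34 -476 28) (-35 -507 10)
100 (-39 -444 11) (-38 -476 28) (-39 -508 10)
104 (-43 -444 11) (-42 -476 28) (-43 -508 11)
108 (-48 -443 10) (-46 -476 28) (-48 -508 11)
112 (-52 -443 9) (-51 -476 28) (-52 -508 11)
116 (-57 -443 11) (-55 -476 29) (-57 -508 9)
120 (-62 -443 9) (-59 -476 28) (-62 -508 9)
124 (-66 -443 10) (-64 -476 28) (-66 -508 9)
128 (-71 -443 11) (-68 -476 28) (-71 -508 10)
132 (-75 -442 9) (-73 -476 28) (-75 -509 10)
136 (-80 -442 10) (-77 -476 28) (-80 -509 10)
140 (-85 -442 9) (-78 -476 51) (-85 -509 9)
144 (-78 -448 72) (-78 -476 73) (-78 -504 68)
148 (-79 -449 85) (-79 -476 86) (-79 -503 84)
152 (-83 -449 86) (-83 -476 86) (-83 -503 86)
156 (-87 -449 84) (-87 -476 85) (-
[... 415 characters left out ...]
 (-136 -476 49) (-150 -510 10)
196 (-156 -440 10) (-141 -476 51) (-156 -511 9)
200 (-161 -440 10) (-145 -476 51) (-161 -511 10)
204 (-166 -440 11) (-150 -476 51) (-167 -511 9)
208 (-168 -440 20) (-154 -476 52) (-168 -510 21)
212 (-168 -442 33) (-158 -476 55) (-168 -509 33)
216 (-168 -443 45) (-167 -476 45) (-168 -508 44)
220 (-168 -444 56) (-168 -476 55) (-167 -507 57)
224 (-168 -445 65) (-167 -476 67) (-168 -507 66)
228 (-169 -445 73) (-169 -476 73) (-169 -506 74)
232 (-174 -445 73) (-174 -476 73) (-174 -506 73)
tab 669 [[-0.08695351 -0.50274036]
 [-0.0817342  -0.476022  ]
 [-0.07762394 -0.4483337 ]]
plate 491 [[-0.17263945 -0.5124817 ]
 [-0.16926172 -0.47569386]
 [-0.16731786 -0.43893841]]
```

{"name": "drive_tool", "arguments": {
  "increments": [
    [0, -0.1, 1, 0, 0, 0, 1],
    [0, 0, 1, 0, 0, 0, 1],
    [0, 0, 1, 0, 0, 0, 1],
    [0, 0, 1, 0, 0, 0, 1],
    [0, 0, 1, 0, 0, 0, 1],
    [0, 0, 1, 0, 0, 0, 1],
    [0, 0, 0.8, 0, 0, 0, 1],
    [0, 0, 0, 0, 0, 0, 1]
  ]
}}

```text
time: 5.4
eef_pos: [0.4856, -0.0298, 0.0601]
ee_rot: [-179.8, -0.0, 98.8]
ft_force: [0.7, -0.3, 0.3]
gripper_width: 0.0
```

Run:
```python
import go
from h import *
snap('scene','s1')
im=cv2.imread('pics/s1.png')[150:290,150:350];cv2.imwrite('pics/s1c.png',cv2.resize(im,(800,560),interpolation=cv2.INTER_CUBIC))
```

```text
t 5.4 eef [ 0.48559528 -0.02983602  0.06011075] [-1.79825831e+02 -4.23385659e-02  9.87870536e+01] rackXY -0.10377400319883988 -0.4753145476174826 F rack -0.41986100093352047 -0.6572240966005227 0.3099101074916666 w 4.308311814056664e-05
```

View pics/s1c.png

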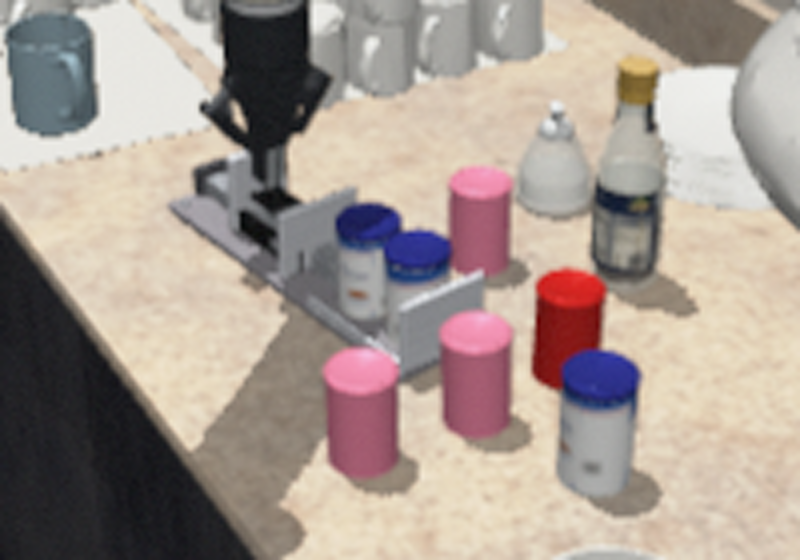

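The fingers stand in the gap at about (275,165), just above the paddle, clear of the plate and the tab. Now I'll press.

{"name": "drive_tool", "arguments": {
  "increments": [
    [0, 0, 0.3, 0, 0, 0, 1],
    [0, 0, 0.2, 0, 0, 0, 1],
    [0, 0, 0.1, 0, 0, 0, 1],
    [0, 0, 0, 0, 0, 0, 1]
  ]
}}

```text
time: 5.95
eef_pos: [0.487, -0.0293, 0.0466]
ee_rot: [180.0, -0.0, 98.9]
ft_force: [-1.5, 3.1, 5.0]
gripper_width: 0.0001
```

{"name": "drive_tool", "arguments": {
  "increments": [
    [0, 0, 0.1, 0, 0, 0, 1],
    [0, 0, 0, 0, 0, 0, 1]
  ]
}}

```text
time: 6.2
eef_pos: [0.487, -0.0294, 0.0442]
ee_rot: [180.0, -0.0, 98.8]
ft_force: [-0.5, 2.6, 5.6]
gripper_width: 0.0005
```

{"name": "drive_tool", "arguments": {
  "increments": [
    [0, 0, 0.1, 0, 0, 0, 1],
    [0, 0, 0, 0, 0, 0, 1]
  ]
}}

```text
time: 6.45
eef_pos: [0.4871, -0.0296, 0.0424]
ee_rot: [180.0, 0.0, 98.8]
ft_force: [-2.8, 2.2, 13.1]
gripper_width: 0.0002
```

```bash
python3 go.py
```

```text
t 6.45 eef [ 0.48714341 -0.02957614  0.04244572] [1.79953130e+02 3.10690118e-02 9.88357144e+01] rackXY -0.10375402659052126 -0.47688421679912246 F rack 2.6471619884255047 2.4629869473432002 13.094334360181023 w 0.0001543747937054703
```

{"name": "drive_tool", "arguments": {
  "increments": [
    [0.15, 0, 0.03, 0, 0, 0, 1],
    [0.15, 0, 0.03, 0, 0, 0, 1],
    [0, 0, 0, 0, 0, 0, 1]
  ]
}}

```text
time: 6.82
eef_pos: [0.4865, -0.0241, 0.042]
ee_rot: [179.9, 0.2, 98.8]
ft_force: [-4.6, -2.5, 22.3]
gripper_width: 0.0
```

```bash
python3 go.py
```

```text
t 6.825 eef [ 0.48645136 -0.02412472  0.04196589] [179.94058973   0.2072725   98.76915697] rackXY -0.09826090502721223 -0.4770342965689463 F rack -1.7182215359589628 4.971163395181831 22.320530889447806 w 3.758052211819703e-05
```

{"name": "drive_tool", "arguments": {
  "increments": [
    [0.1, 0, -0.03, 0, 0, 0, 1],
    [0.2, 0, 0, 0, 0, 0, 1],
    [0.2, 0, 0, 0, 0, 0, 1],
    [0.2, 0, 0, 0, 0, 0, 1],
    [0, 0, 0, 0, 0, 0, 1]
  ]
}}

```text
time: 7.45
eef_pos: [0.4836, -0.0065, 0.0422]
ee_rot: [179.9, 0.2, 98.8]
ft_force: [-4.4, -1.7, 18.1]
gripper_width: -0.0
```

```bash
python3 go.py
```

```text
t 7.45 eef [ 0.48361939 -0.00648214  0.04219582] [1.79940601e+02 1.62821647e-01 9.87820903e+01] rackXY -0.08039275476048009 -0.4769347308002671 F rack -1.0474011732354007 4.591085542755165 18.074181119076723 w -2.253735072441365e-05
```

```bash
cat > st.py <<'E'
import go,sys
from h import *
snap('wrist',sys.argv[1]);p,P=cloud(sys.argv[1])
Q=P[...,:2]@np.array([go.X,go.Y]).T;z=P[...,2];x,y=Q[...,0],Q[...,1]
mid=np.abs(y+.476)
for nm,mm in(('tab top',(z>.079)&(z<.09)&(mid<.031)&(mid>.02)&(x>-.1)&(x<.02)),('tab back',(z>.045)&(z<.075)&(mid<.03)&(mid>.015)&(x>-.085)&(x<.02)),('endblock',(z>.034)&(z<.042)&(mid<.012)&(x>-.03)&(x<.02))):
    if mm.sum(): print(nm,mm.sum(),np.percentile(x[mm],[3,50,97]))
E
python3 st.py w1
```

```text
t 7.45 eef [ 0.48361939 -0.00648214  0.04219582] [1.79940601e+02 1.62821647e-01 9.87820903e+01] rackXY -0.08039275476048009 -0.4769347308002671 F rack -1.0474011732354007 4.591085542755165 18.074181119076723 w -2.253735072441365e-05
tab top 1578 [-0.06946711 -0.06029071 -0.05655645]
tab back 1853 [-0.05762057 -0.05690159 -0.05638192]
endblock 1133 [-0.0123431  -0.00713458 -0.00275474]
```

View pics/w1.png

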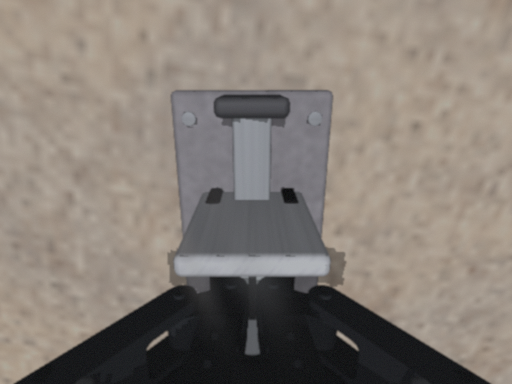

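The tab back is now at −57 mm, with its top edge at row 265 in the image. The end block is at row 106, so the stop is following and about 45 mm remain.

{"name": "drive_tool", "arguments": {
  "increments": [
    [0.2, 0, -0.02, 0, 0, 0, 1],
    [0.2, 0, 0, 0, 0, 0, 1],
    [0.2, 0, 0, 0, 0, 0, 1],
    [0.2, 0, 0, 0, 0, 0, 1],
    [0.2, 0, 0, 0, 0, 0, 1],
    [0.2, 0, 0, 0, 0, 0, 1],
    [0, 0, 0, 0, 0, 0, 1]
  ]
}}

```text
time: 8.38
eef_pos: [0.4789, 0.0233, 0.0423]
ee_rot: [179.9, 0.1, 98.8]
ft_force: [-3.1, -0.9, 14.9]
gripper_width: 0.0001
```

```bash
python3 st.py w2
```

```text
t 8.375 eef [0.47894242 0.02332401 0.04232899] [1.79948667e+02 1.37449174e-01 9.87864353e+01] rackXY -0.050221952922491236 -0.47687273157508825 F rack -0.45878328158577575 3.1823895422239254 14.87438651015654 w 0.00013153023586668616
tab top 1550 [-0.04277091 -0.0299017  -0.02643267]
tab back 1855 [-0.0274306  -0.02671707 -0.02616844]
endblock 1231 [-0.02696801 -0.00797352 -0.00251445]
```

{"name": "drive_tool", "arguments": {
  "increments": [
    [0.2, 0, 0, 0, 0, 0, 1],
    [0.2, 0, 0, 0, 0, 0, 1],
    [0, 0, 0, 0, 0, 0, 1]
  ]
}}

```text
time: 8.8
eef_pos: [0.4774, 0.0332, 0.0423]
ee_rot: [180.0, 0.1, 98.8]
ft_force: [-3.7, -1.4, 13.6]
gripper_width: -0.0002
```

{"name": "drive_tool", "arguments": {
  "increments": [
    [0.1, 0, 0, 0, 0, 0, 1],
    [0.1, 0, 0, 0, 0, 0, 1],
    [0, 0, 0, 0, 0, 0, 1]
  ]
}}

```text
time: 9.18
eef_pos: [0.4767, 0.0378, 0.0423]
ee_rot: [180.0, 0.2, 98.8]
ft_force: [-2.3, -2.3, 14.2]
gripper_width: -0.0001
```

```bash
python3 st.py w3
```

```text
t 9.175 eef [0.47668557 0.03779616 0.04232805] [1.79950632e+02 1.54805118e-01 9.87694646e+01] rackXY -0.035574901461919196 -0.476856482409248 F rack -1.9427801513715794 2.5895449990988975 14.182358671676512 w -8.017510116773933e-05
tab top 1575 [-0.0245622  -0.01548899 -0.01181626]
tab back 1843 [-0.01286561 -0.0121301  -0.01158535]
endblock 1078 [-0.01231881 -0.00734332 -0.00241597]
```

{"name": "drive_tool", "arguments": {
  "increments": [
    [0.08, 0, 0, 0, 0, 0, 1],
    [0.08, 0, 0, 0, 0, 0, 1],
    [0, 0, 0, 0, 0, 0, 1]
  ]
}}

```text
time: 9.6
eef_pos: [0.4761, 0.0417, 0.0423]
ee_rot: [180.0, 0.2, 98.8]
ft_force: [-2.1, -3.4, 14.0]
gripper_width: -0.0001
```

```bash
python3 st.py w4
```

```text
t 9.6 eef [0.47606968 0.04165945 0.04232222] [1.79953426e+02 1.58898027e-01 9.87615730e+01] rackXY -0.031662867687777284 -0.47683887645924616 F rack -3.068572662343914 2.6401938269046976 14.014877279880976 w -7.546037327319897e-05
tab top 1567 [-0.02373863 -0.01143666 -0.00787981]
tab back 1845 [-0.00889333 -0.00820454 -0.00764767]
endblock 743 [-0.00849606 -0.00549602 -0.00232212]
```

{"name": "drive_tool", "arguments": {
  "increments": [
    [0.1, 0, 0, 0, 0, 0, 1],
    [0.1, 0, 0, 0, 0, 0, 1],
    [0, 0, 0, 0, 0, 0, 1]
  ]
}}

```text
time: 10.02
eef_pos: [0.4753, 0.0467, 0.0423]
ee_rot: [180.0, 0.2, 98.8]
ft_force: [-2.3, -3.4, 15.7]
gripper_width: -0.0001
```

```bash
python3 st.py w5
```

```text
t 10.025 eef [0.47530587 0.04670727 0.04232666] [1.79951732e+02 1.53623161e-01 9.87645930e+01] rackXY -0.02655761202901845 -0.4768563067313492 F rack -2.969980584635737 2.7632298916352416 15.663679314115535 w -0.00012062454616639602
tab top 1562 [-0.01546681 -0.00635625 -0.00275704]
tab back 1841 [-0.00380168 -0.00310354 -0.0025906 ]
endblock 322 [-0.00357234 -0.00298945 -0.00214316]
```

View pics/w5.png

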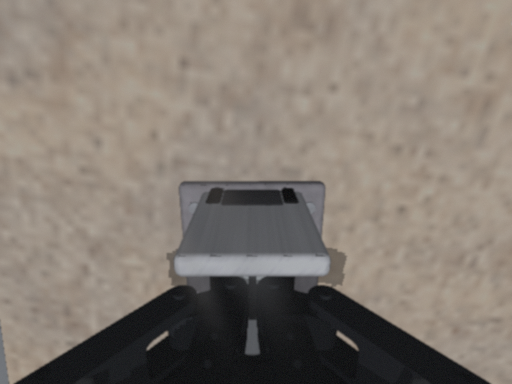

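The tab's top edge is at row 265 and the end block is still just visible at (252,197). I'll keep pushing and watch the force.

{"name": "drive_tool", "arguments": {
  "increments": [
    [0.1, 0, 0, 0, 0, 0, 1],
    [0.1, 0, 0, 0, 0, 0, 1],
    [0, 0, 0, 0, 0, 0, 1]
  ]
}}

```text
time: 10.45
eef_pos: [0.4752, 0.0476, 0.0423]
ee_rot: [180.0, 0.4, 98.6]
ft_force: [-1.3, -12.6, 14.8]
gripper_width: 0.0
```

```bash
python3 st.py w6
```

```text
t 10.45 eef [0.47515402 0.04761071 0.04231665] [179.99810063   0.41291794  98.59005762] rackXY -0.025641575704205496 -0.4768444518161606 F rack -12.241737175828689 3.209102624445052 14.793261960070348 w 4.4804500931478215e-06
tab top 1563 [-0.01453231 -0.00562195 -0.00209633]
tab back 1886 [-0.00322837 -0.00245545 -0.00189554]
endblock 274 [-0.00285111 -0.0024242  -0.00196356]
```

{"name": "drive_tool", "arguments": {
  "increments": [
    [0.1, 0, 0, 0, 0, 0, 1],
    [0.1, 0, 0, 0, 0, 0, 1],
    [0, 0, 0, 0, 0, 0, 1]
  ]
}}

```text
time: 10.88
eef_pos: [0.475, 0.0477, 0.0423]
ee_rot: [-179.9, 0.7, 98.4]
ft_force: [2.2, -25.2, 14.8]
gripper_width: -0.0003
```

```bash
python3 st.py w7
```

```text
t 10.875 eef [0.47499371 0.04774957 0.04226075] [-179.93321734    0.71806237   98.373744  ] rackXY -0.025479834066960534 -0.4767072756936056 F rack -25.197971835267374 1.7070932670074475 14.788702269765238 w -0.00027373750045361255
tab top 1563 [-0.01726536 -0.00571986 -0.00212286]
tab back 1913 [-0.00321427 -0.00243476 -0.0018848 ]
endblock 287 [-0.00281363 -0.00238502 -0.00191246]
```

The push force has risen to 25 N with no motion, so the stop is at its hard limit. I'll relieve the push, lift straight up and look.

{"name": "drive_tool", "arguments": {
  "increments": [
    [-0.15, 0, 0, 0, 0, 0, 1],
    [-0.15, 0, 0, 0, 0, 0, 1],
    [0, 0, -0.2, 0, 0, 0, 1],
    [0, 0, -0.3, 0, 0, 0, 1],
    [0, 0, -0.5, 0, 0, 0, 1],
    [0, 0, -1, 0, 0, 0, 1],
    [0, 0, -1, 0, 0, 0, 1],
    [0, 0, -1, 0, 0, 0, 1],
    [0, 0, -1, 0, 0, 0, 1],
    [0, 0, 0, 0, 0, 0, 1]
  ]
}}

```text
time: 12.18
eef_pos: [0.4752, 0.0515, 0.168]
ee_rot: [179.8, 0.0, 98.9]
ft_force: [-0.1, 0.8, -0.8]
gripper_width: -0.0001
```

{"name": "drive_tool", "arguments": {
  "increments": [
    [-1, 0, -1, 0, 0, 0, 1],
    [-1, 0, -1, 0, 0, 0, 1],
    [-1, 0, -1, 0, 0, 0, 1],
    [-1, 0, 0, 0, 0, 0, 1],
    [0, 0, 0, 0, 0, 0, 1]
  ]
}}

```text
time: 12.8
eef_pos: [0.4891, -0.0497, 0.2403]
ee_rot: [-179.9, -0.0, 98.6]
ft_force: [-0.8, 0.2, -0.6]
gripper_width: -0.0001
```

```bash
python3 st.py w8
python3 - <<'E'
from h import *
import go
p,P=cloud('w8');Q=P[...,:2]@np.array([go.X,go.Y]).T
c=np.nanargmin(np.abs(np.nan_to_num(Q[150,:,1],nan=9)+.476));print(c)
for v in range(60,384,8): print(v,'%.0f %.0f'%(1000*Q[v,c,0],1000*P[v,c,2]),end=' | ')
snap('top','t1');snap('scene','s2')
for n in('t0','t1'):
    p,P=cloud(n);m=cv2.inRange(cv2.cvtColor(p,cv2.COLOR_RGB2HSV),(112,90,40),(135,255,255));k,l,s,cc=cv2.connectedComponentsWithStats(m)
    print(n,[(cc[i].round(1),s[i,4]) for i in range(1,k) if s[i,4]>30])
a=cv2.imread('pics/s2.png')[150:290,150:350];b=cv2.imread('pics/w8.png')
cv2.imwrite('pics/end.png',np.hstack([cv2.resize(a,(400,280)),cv2.resize(b,(373,280))]))
E
```

```text
t 12.8 eef [ 0.48908076 -0.04966337  0.24031596] [-1.79930370e+02 -1.28158403e-02  9.86343279e+01] rackXY -0.12390118434757624 -0.47572569053547437 F rack 0.36545629784142497 0.7354990596246035 -0.6297788516078948 w -7.168485847264245e-05
tab top 274 [-0.01234657 -0.00780268 -0.00290406]
tab back 138 [-0.07918202 -0.01248837 -0.01204594]
endblock 17 [-0.01241433 -0.01237201 -0.01225639]
t 12.85 eef [ 0.48884309 -0.04812228  0.24018489] [-1.79913078e+02 -5.87976715e-02  9.87552833e+01] rackXY -0.1223418665291158 -0.4757265842155591 F rack 0.6496547415555964 -0.12517008751981457 0.3941291931985489 w 5.718696423711716e-05
253
60 -17 27 | 68 -26 58 | 76 -34 56 | 84 -41 55 | 92 -49 54 | 100 -57 52 | 108 -65 53 | 116 -73 51 | 124 -82 51 | 132 -90 51 | 140 -95 73 | 148 -112 29 | 156 -122 28 | 164 -130 34 | 172 -140 34 | 180 -150 34 | 188 -160 33 | 196 -170 33 | 204 -182 29 | 212 -192 31 | 220 -205 28 | 228 -218 23 | 236 -113 244 | 244 -113 252 | 252 -113 259 | 260 -114 265 | 268 -113 273 | 276 -114 277 | 284 -117 278 | 292 -122 277 | 300 -125 278 | 308 -128 278 | 316 -133 278 | 324 -313 89 | 332 -323 90 | 340 -404 22 | 348 -405 37 | 356 -114 315 | 364 -114 318 | 372 -113 321 | 380 -113 323 | t0 [(array([ 35.7, 161.8]), np.int32(124)), (array([360.3, 213.1]), np.int32(190)), (array([292.5, 221.5]), np.int32(203)), (array([274.8, 225.4]), np.int32(201))]
t1 [(array([ 35.8, 161.7]), np.int32(119)), (array([360.3, 213.1]), np.int32(194)), (array([292.7, 221.1]), np.int32(160)), (array([274.6, 225.3]), np.int32(179))]
```

View pics/end.png

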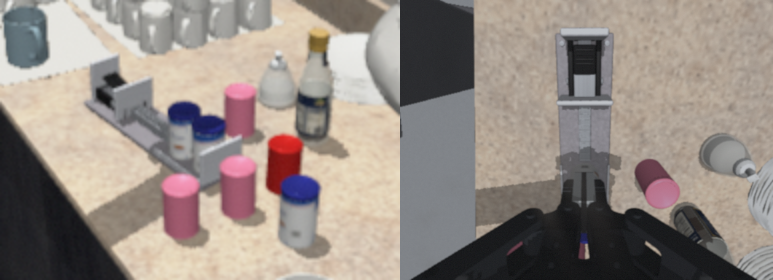

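The final views show the stop at the rack's far end, at (120,85) in the left picture. The paddle is up, reading 56 mm at the press point. The tins and everything around them are in place, so I'm handing in.

```bash
python3 -c "
from cell import robot
print(robot.close_job())"
```

```text
the job is handed in; nothing more can be done
None
```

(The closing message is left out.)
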